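# Shut the shower basket and hold the tongue scraper under the tap

### The arm

A 6-joint arm with a two-finger parallel gripper is mounted at the origin on the work surface. World frame = base frame: x ahead of the robot, y to its left, z up, the work surface at z = 0. Lengths are in m, angles in degrees, forces in N, time in s.
With the tool pointing down it reaches from about 0.25 to 0.725 m from the base axis. Payload 9.7 kg.
Tool frame: the origin (TCP) lies at the very end of the fingers, on their centre line; the grasp point (between the pads) lies 19 mm behind it; x points along the fingers, z is the direction in which the jaws open and shut, and the axes are right-handed (so a half turn about x gives the same grasp; the last joint's range is limited). The gripper opens to 85 mm and grips with 20 to 120 N. Pads are 22 mm wide; open, the fingers measure 114 mm over their backs; the gripper's body (76 mm by 85 mm) begins 54 mm behind the grasp point. The pads swing forward as they close: fully open they stand 13 mm farther back than shut.
Start: joints at [77.006, 4.979, 10.078, 95.1, 0, 90], TCP at [0.124, 0.536, 0.231] pointing down, gripper open.
Joint ranges: [-179.16, 179.16], [-48.56, 103.87], [-65.8, 70.77], [-126.05, 130.52], [-82.76, 87.17], [-180, 180]. Speed limits (degrees/s): [127.2, 127.2, 147.25, 180, 180, 180].

### API

Orientations are given as [roll, pitch, yaw] about the fixed x, y, z axes, in that order (R = Rz(yaw) Ry(pitch) Rx(roll)).
In Python, from workcell import sensors, vision, job_done gives the robot as it stands.
- The arm moves only by the tool carry_out, never from a script. Its argument "increments" is a list of rows, each a list of 7 numbers: the turn, a rotation vector about the tool's x, y, z in degrees, then the shift along the tool's x, y, z in mm, then the opening in per cent of the stroke, from 0 (shut) to 100 (fully open). A call has 1 to 12 rows; each row shifts and turns the commanded pose from where the row before left it, along the tool's axes as they then stand; what a row does not reach is not made up. A row lasts 1/8 s, in which the tool goes at most 62.5 mm and 10.7 degrees, less where a joint would pass 70% of its speed; a pose out of reach is approached as far as the arm can. A call is refused whole if a number of a shift passes 62.5 or a number of a turn 10.7, either way. A call with a gripper value outside its range is refused whole. The fingers move at their own pace and stop on an object; "squeeze" is the grip in N (left out, the last holds). Time passes only in rows, so rows that do not move let the fingers close. It gives the time, the measured TCP pose, the force and the opening at its end, in the units of the state.
- sensors.get_obs(): the state, without advancing time (a new reading comes with each control period).
- vision.camera(name): name is "scene" or "side" or "wrist"; returns the picture (420x560x3 uint8, red, green, blue); there is no depth.
- vision.calibration(name): a dict with "camera_matrix" (3x3 intrinsics, pixels), "extrinsics" (4x4, takes a point from world to camera coordinates); the wrist camera has in their place "mount" (4x4, takes a point from camera to tool coordinates, whose origin is the TCP and whose axes are the tool frame's). Camera axes: x right, y up, looking along -z (the intrinsics and any distortion apply to the point x, -y, -z); pixel columns grow to the right and rows downward; lengths in m; the calibration is good to about 2 mm. A picture is of the moment at which its call begins: read the wrist's pose just before it. calibration takes no time and is no camera call.
- job_done(): hands the job in, once; it reports no verdict.
The state is a dict: "time": time; "q": joint angles; "qd": joint speeds; "joint_efforts": joint torques, N m; "ee_pos": TCP position; "tcp_rot": TCP orientation; "wrist_force": force on the tool from outside, world axes, zero at the start; "torque": the same for the moment, N m; "opening": finger opening in m.
Only numpy, scipy, OpenCV 4.12 (cv2) and the standard library are available. Lean on these libraries where they do the work, as an engineer would, in place of code of your own. Each camera call takes 0.05 s, during which the arm holds its last target.

### The job

The tongue scraper wants rinsing. First swing the lid of the grey wall basket shut and press its front edge down until the clip catches under the rim, so that the things inside stay dry. Then draw the stainless steel tongue scraper out of its slanted pocket on the front of the basket by its handle, turn it level, and finish while still holding it level in the gripper, raised clear of the basin with its loop straight below the tap's outlet by a few centimetres, touching nothing else, the lid still clipped and everything else left in its place.

Things in the scene. Friction and masses are not known exactly. Their poses are not given: they have to be found in the camera images.
- basket: grey plastic basket, 100 mm deep (x) x 270 wide (y) x 90 high, fixed by two suction cups to the tiled ledge behind it, 50 to 70 mm above the counter, never turned. Origin: centre of its underside; x points away from the robot into the wall, z up. On its front are two slanted pockets: one holds the scraper, the other a flat black comb; which is which varies
- pocket_left (a point): centre of the mouth of the basket's left (+y) pocket, 87 mm in front of the basket's origin, 90 mm to its left and 75.5 mm above it. Each pocket is an open box leaning 22 deg, top toward the robot; inside 12 mm thick, 46 mm wide (y), 59 mm deep; walls 3 mm
- pocket_right (a point): the same for the right (-y) pocket
- lid (a joint): angle of the basket's lid, rad: 0 shut, grows as it opens upward, starts 0.75 to 1.15. Plate 274 mm wide, 107 mm from hinge to front edge, 4 mm thick; the hinge runs along y at the wall side, so the open lid's outer face looks up and to the wall. Stiff hinge (0.12 N m): it stays where left. Near 0.1 the clip meets the rim; it takes some 4 to 8 N at the front to push it over; below 0.03 it is caught
- lid_hinge (a point): point on the lid's hinge line, at mid width: 50 mm behind and 93.5 mm above the basket's origin; fixed with the basket
- lid_front (a point): point on the lid's outer face, at mid width, 95 mm from the hinge and 12 mm from the front edge: a good place to push; moves with the lid (when shut: 95.5 mm above the basket's origin and 45 mm in front of it)
- clip_hook (a point): the hook of the springy clip, a tongue 34 mm wide that hangs 20 mm down from the middle of the lid's front edge; when caught it lies below the bead of the basket's rim, 77 mm above the basket's underside
- scraper: stainless steel tongue scraper, 163 mm long, about 45 g, standing loop down in a pocket, leaning toward the robot 22 to 30 deg. Origin: foot of the loop; z runs along it to the handle's free end, y across its width, x through its thickness (to the wall as it stands). Flat wire loop from z = 0 to 50 mm, 42 mm wide; handle from z = 48 to 163 mm, 13 mm wide (y), 9 mm thick (x); clear of the pocket from z = 60 up
- scraper_grip (a point): point on the axis of the scraper's handle, 115 mm from the loop's foot (z = 115 mm): where to take it; axes as the scraper
- scraper_loop (a point): centre of the scraper's loop, z = 22 mm on the scraper, 93 mm from scraper_grip
- basin: white rectangular counter basin, fixed, 240 mm (x) x 360 (y) x 100 high, open on top; origin: centre of its underside. Behind it a steel tap: column 38 mm thick, 282 mm high over all, 160 mm behind the basin's origin (+x), with a level spout 22 mm thick, its axis 240 to 246 mm above the counter, reaching forward (-x) to the outlet
- outlet (a point): the tap's outlet, centre of the round nozzle's lower face (21 mm across), facing down, 225 mm above the counter and 115 mm in front of the column; the basin's rim is 125 mm lower
- comb: flat black comb, 150 x 38 x 5 mm, standing in the other pocket; origin at its foot; stays there
- conditioner: small flat coral bottle with a white cap, 116 x 54 x 34 mm, lying in the basket; bystander, origin at the centre of its underside
- jar: ceramic jar with wooden cap, 58 mm across, 60 high, in the basket; bystander, origin at the centre of its underside
- scrubber: round ridged silicone scrubber, 72 mm across, 25 high, in the basket; bystander, origin at the centre of its underside
- tumbler: glass tumbler, 72 mm across, 95 high, on the counter; bystander, origin at the centre of its underside
- soap: bar of soap, 85 x 55 x 26 mm, on a 12 mm thick wooden dish; bystander, origin at the centre of its underside
- nail_brush: wooden nail brush, 90 x 42 x 30 mm, on the counter; bystander, origin at the centre of its underside
- pump_soap: amber pump bottle, 68 mm across, 183 high, on the counter left of the basket; bystander, origin at the centre of its underside
- ledge: tiled ledge along the back of the counter, fixed, 120 mm deep and 170 high (its top slab juts 8 mm at the front); its tiled face lies 60 mm in front of its origin and 20 mm behind the basket; origin at the centre of its underside
Things that resemble listed ones, but are neither listed nor needed, are in the scene too. Of the things like the scraper, leave any that is green; of the rest the smaller one is meant.

How it is judged (in metres and radians):
On the way, in this order (a step that is already met when the one before it is completed fails the run):
1. the lid is shut with its clip caught under the rim, the scraper still in its pocket (value of joint lid below 0.03 rad and z of clip_hook in the frame of basket below 0.081 m and distance of scraper from where it was at the start of the episode below 0.03 m), for 0.2 s.
2. the scraper is drawn up out of its pocket, held by the gripper (z of scraper_loop in the frame of basket above 0.095 m and contact force between scraper and the fingers above 1 N and contact force between scraper and basket below 0.1 N), for 0.1 s.
At the end, for the whole second after the job is handed in: Lid shut (under 0.03 rad), clip under the rim; the scraper is gripped and still, level within 20 deg, its loop's centre within 30 mm sideways of the outlet and 8 to 95 mm below it; it touches neither basin, tap, basket nor anything else (value of joint lid below 0.03 rad and z of clip_hook in the frame of basket below 0.081 m and angle between scraper's own z axis and vertical between 1.22 and 1.92 rad and horizontal distance between scraper_loop and outlet below 0.03 m and z of scraper_loop in the frame of outlet between -0.095 and -0.008 m and contact force between scraper and the fingers above 1 N and contact force between scraper and basin below 0.2 N and contact force between scraper and basket below 0.2 N and contact force between scraper and ledge below 0.2 N and contact force between scraper and tumbler below 0.2 N and linear speed of scraper below 0.03 m/s and angular speed of scraper below 0.3 rad/s); the arm keeps its last pose, push and grip.
It fails at once if the comb is pulled out of its pocket (distance of comb from where it was at the start of the episode above 0.04 m).
It fails at once if another thing in the basket or on the counter is shifted by more than 5 cm or knocked over (distance of any of conditioner, jar, scrubber, tumbler, soap, nail_brush, pump_soap from where it was at the start of the episode above 0.05 m or angle between any of conditioner, jar, scrubber, tumbler, soap, nail_brush, pump_soap's own z axis and vertical above 0.6 rad).
It also fails if it takes over 48 s, if anything falls off the work surface, if the arm or the gripper's body presses on something with over 40 N, if the wrist force passes 120 N, or if a joint passes its speed limit or range.

## Working session

There is one attempt and no reset: what is moved stays moved. The work goes in short steps, Python scripts to look and compute and a tool call to move; the robot and the scene stay as the last step left them, time stands still between calls to the robot, and variables do not carry over. Pictures are saved under pics/ and viewed, and the job is handed in when it is done.

Besides the shell and the picture viewer there is one more tool, called after "Call:" by a JSON object that holds its "fn" and its "kwargs". carry_out: Moves the arm, as the interface text tells. Its arguments: {"type":"object","properties":{"increments":{"type":"array"},"squeeze":{"type":"number"}},"required":["increments"]}

```bash
ls; mkdir -p pics; python3 - <<'E'
from workcell import sensors, vision
import cv2, numpy as np
np.set_printoptions(suppress=True,precision=4)
o=sensors.get_obs()
for k,v in o.items(): print(k,v)
for n in ["scene","side","wrist"]:
    im=vision.camera(n); cv2.imwrite(f"pics/{n}0.png",im[:,:,::-1])
    c=vision.calibration(n)
    for k,v in c.items(): print(n,k,np.array(v).tolist())
E
```

```text
pics
time 0.0
q [77.0051  5.0107 10.0338 95.0981  0.0011 90.0009]
qd [-0.0925 -0.0239 -0.1199  0.0077  0.0187 -0.0982]
joint_efforts [  0.0001 -52.0388  46.4806   0.0164  -0.      -0.    ]
ee_pos [0.1236 0.5357 0.2306]
tcp_rot [ 179.1737   89.925  -103.8221]
wrist_force [-0.0126 -0.3189 -0.278 ]
torque [ 0.0743 -0.0228 -0.0053]
opening 0.08537998466997503
scene camera_matrix [[393.43523663795247, 0.0, 278.39479620020916], [0.0, 393.43523663795247, 210.71009475151823], [0.0, 0.0, 1.0]]
scene extrinsics [[-0.38716013095262164, 0.9220116525294455, 0.0012432218906449244, 0.18954037756053663], [-0.7330304652856512, -0.3086227268830909, 0.6061504346400703, 0.28861440858371606], [0.5592614504539447, 0.23376596213128553, 0.7953490460074643, -1.6150759895415105], [0.0, 0.0, 0.0, 1.0]]
side camera_matrix [[401.06994196917765, 0.0, 284.1212939905009], [0.0, 401.06994196917765, 212.2841272339681], [0.0, 0.0, 1.0]]
side extrinsics [[0.9122712388949811, -0.4091525981063077, 0.018850415058427043, -0.4286018177700681], [0.3049548144540716, 0.7092291905777657, 0.6356072028963248, -0.25904304015952306], [-0.2734296030540575, -0.5740976456102787, 0.7717824469877734, -1.1847457425288488], [0.0, 0.0, 0.0, 1.0]]
wrist camera_matrix [[292.58372183293886, 0.0, 273.755693057916], [0.0, 292.58372183293886, 216.1764229507633], [0.0, 0.0, 1.0]]
wrist mount [[-0.0002815738897040939, 0.27088451005137404, -0.9626118132094434, -0.14260883188408158], [-0.0002357450456180607, 0.9626118066390843, 0.27088457716029596, 0.06852480447922338], [0.9999999325702073, 0.00030320498986943355, -0.00020718666949111803, -0.0002805824015388314], [0.0, 0.0, 0.0, 1.0]]
```

View pics/scene0.png

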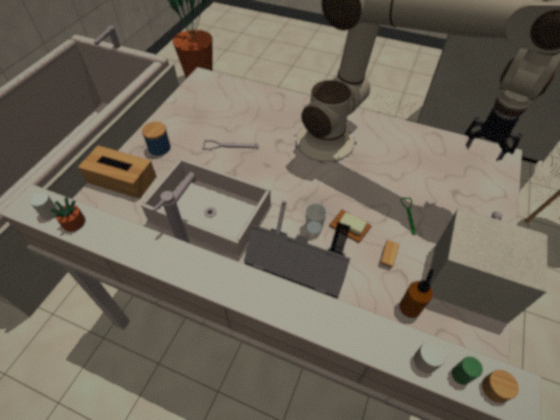

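View pics/side0.png

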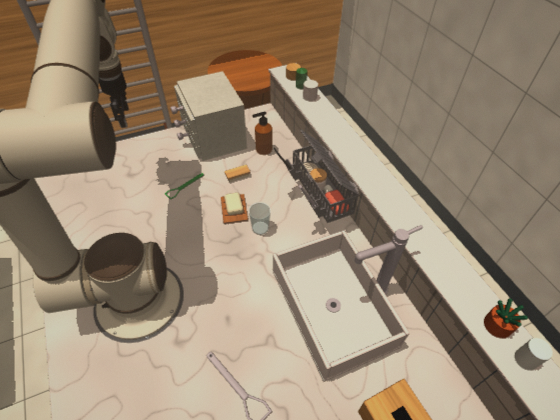

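View pics/wrist0.png

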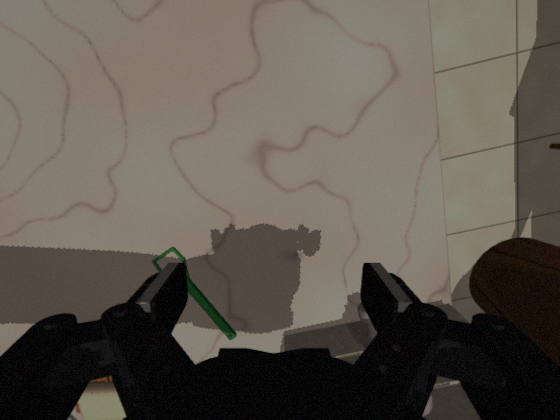

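```bash
python3 - <<'E'
import cv2
a=cv2.imread("pics/scene0.png")[180:310,220:400]; b=cv2.imread("pics/side0.png")[120:250,240:400]
cv2.imwrite("pics/c1.png",cv2.resize(a,None,fx=4.4,fy=4.4,interpolation=cv2.INTER_CUBIC))
cv2.imwrite("pics/c2.png",cv2.resize(b,None,fx=4.6,fy=4.6,interpolation=cv2.INTER_CUBIC))
E
```

```text
(no output)
```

View pics/c1.png

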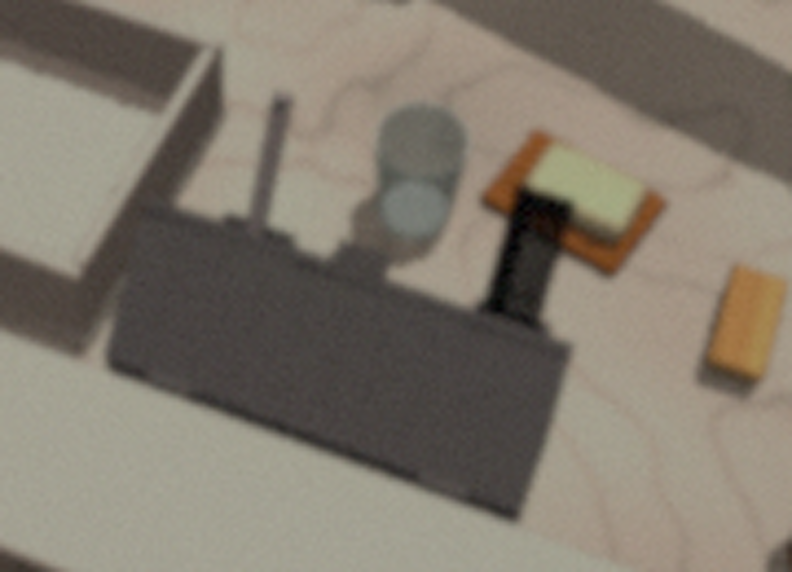

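View pics/c2.png

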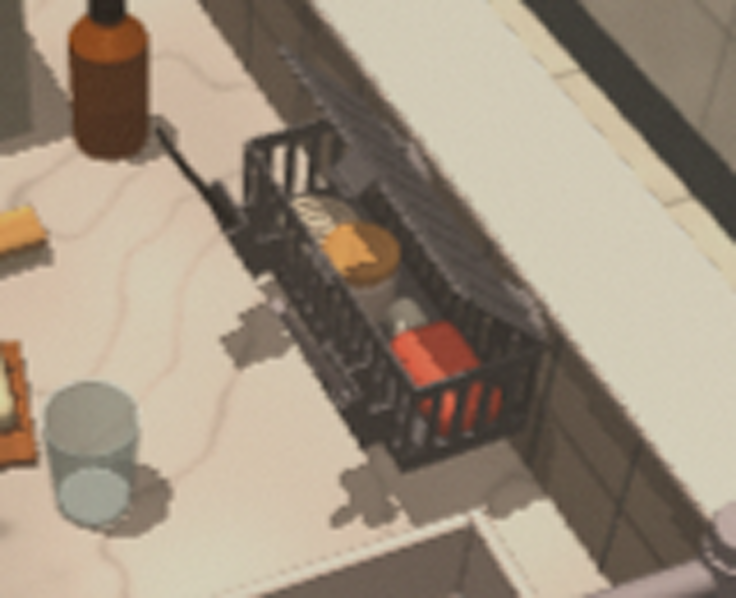

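```bash
cat > h.py <<'E'
import numpy as np, cv2
from workcell import sensors, vision
from scipy.spatial.transform import Rotation as R
np.set_printoptions(suppress=True,precision=4)
def T_tool(o): 
    T=np.eye(4); T[:3,:3]=R.from_euler('xyz',o['tcp_rot'],degrees=True).as_matrix(); T[:3,3]=o['ee_pos']; return T
def cam(n,o=None):
    c=vision.calibration(n); K=np.array(c['camera_matrix'])
    if n=='wrist': E=np.linalg.inv(T_tool(o)@np.array(c['mount']))
    else: E=np.array(c['extrinsics'])
    return K,E
def ray(C,uv):
    K,E=C; d=np.linalg.inv(K)@[uv[0],uv[1],1]; d=np.array([d[0],-d[1],-d[2]])
    Ei=np.linalg.inv(E); return Ei[:3,3],Ei[:3,:3]@d
def plane(C,uv,ax,val):
    o,d=ray(C,uv); return o+d*(val-o[ax])/d[ax]
def proj(C,p):
    K,E=C; q=E[:3,:3]@np.array(p)+E[:3,3]; q=K@[q[0],-q[1],-q[2]]; return q[:2]/q[2]
def tri(obs):
    A=np.zeros((3,3));b=np.zeros(3);L=[]
    for C,uv in obs:
        o,d=ray(C,uv); d=d/np.linalg.norm(d); P=np.eye(3)-np.outer(d,d); A+=P;b+=P@o; L.append((P,o))
    p=np.linalg.solve(A,b); return p,[np.linalg.norm(P@(p-o))*1000 for P,o in L]
E
python3 - <<'E'
from h import *
S=cam('scene');D=cam('side')
s=lambda u,v:(220+u/4.4-.5+.5/4.4,180+v/4.4-.5+.5/4.4)
d=lambda u,v:(240+u/4.6-.4,120+v/4.6-.4)
print('campos',np.linalg.inv(S[1])[:3,3],np.linalg.inv(D[1])[:3,3])
print('scene lid corners px',s(142,207),s(570,345),s(110,360),s(515,518))
# handle end
print('handle end',tri([(S,s(282,97)),(D,d(278,303))]))
print('comb end',tri([(S,s(545,193)),(D,d(160,130))]))
print('lid front -y',tri([(S,s(142,207)),(D,d(550,330))]))
print('lid front +y',tri([(S,s(570,345)),(D,d(280,50))]))
E
python3 - <<'E'
import cv2
a=cv2.imread("pics/scene0.png")[140:270,120:290]; b=cv2.imread("pics/side0.png")[200:350,330:450]
cv2.imwrite("pics/c3.png",cv2.resize(a,None,fx=4.4,fy=4.4,interpolation=cv2.INTER_CUBIC))
cv2.imwrite("pics/c4.png",cv2.resize(b,None,fx=4,fy=4,interpolation=cv2.INTER_CUBIC))
E
```

```text
campos [1.1882 0.2919 1.1094] [ 0.1461 -0.6718  1.0871]
scene lid corners px (251.88636363636365, 226.6590909090909) (349.1590909090909, 258.02272727272725) (244.61363636363637, 261.4318181818182) (336.6590909090909, 297.3409090909091)
handle end (array([0.5342, 0.0366, 0.2324]), [np.float64(1.8017376016533937), np.float64(1.8017376016532898)])
comb end (array([0.5339, 0.2181, 0.227 ]), [np.float64(5.440949099367667), np.float64(5.4409490993677565)])
lid front -y (array([ 0.6675, -0.0287,  0.2318]), [np.float64(24.724125865065087), np.float64(24.72412586506518)])
lid front +y (array([0.6423, 0.2613, 0.234 ]), [np.float64(0.7281993719213804), np.float64(0.7281993719210537)])
```

View pics/c3.png

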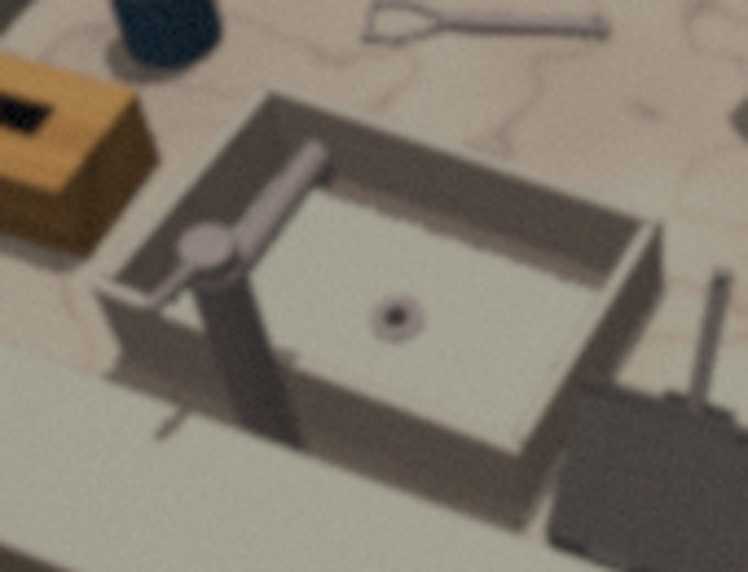

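View pics/c4.png

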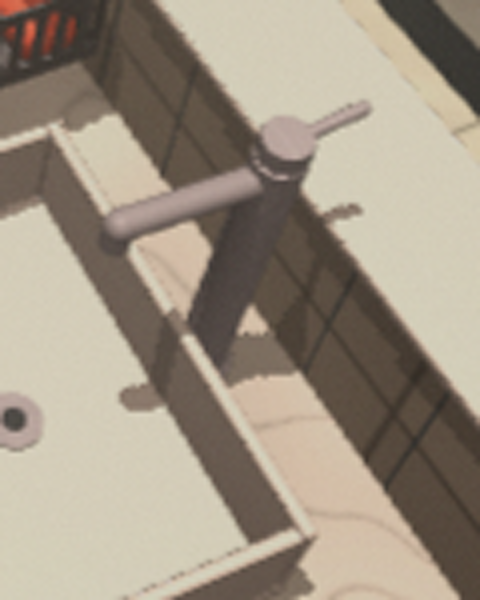

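```bash
python3 - <<'E'
from h import *
S=cam('scene');D=cam('side')
s=lambda u,v:(120+u/4.4-.4,140+v/4.4-.4)
d=lambda u,v:(330+u/4-.4,200+v/4-.4)
s1=lambda u,v:(220+u/4.4-.4,180+v/4.4-.4)
for n,p in dict(f_pl=(660,225),f_mi=(270,95),b_mi=(95,285),b_pl=(520,452)).items(): print('rim',n,plane(S,s(*p),2,.1))
for p in [(58,128),(312,538)]: print('rim side back',plane(D,d(*p),2,.1))
print('drain S',plane(S,s(397,317),2,.008))
print('ledge',[plane(S,s(*p),2,.17) for p in [(0,345),(300,462),(515,552)]])
print('ledge side',[plane(D,d(*p),2,.17) for p in [(165,20),(475,415)]])
print('tap top S',plane(S,s(207,243),2,.282),'D',plane(D,d(290,135),2,.282))
print('spout tip', plane(S,s(318,150),2,.243),plane(D,d(115,224),2,.243), tri([(S,s(318,150)),(D,d(115,224))]))
# lid
for bx in [.65,.66,.67,.68,.69]:
  print(bx,[plane(S,s1(*p),0,bx) for p in [(110,360),(515,518)]])
E
```

```text
rim f_pl [ 0.4122 -0.0646  0.1   ]
rim f_mi [ 0.4085 -0.411   0.1   ]
rim b_mi [ 0.6282 -0.4276  0.1   ]
rim b_pl [ 0.6377 -0.0718  0.1   ]
rim side back [ 0.6339 -0.0808  0.1   ]
rim side back [ 0.6212 -0.4323  0.1   ]
drain S [ 0.511  -0.2522  0.008 ]
ledge [array([ 0.735 , -0.4067,  0.17  ]), array([ 0.7373, -0.173 ,  0.17  ]), array([ 0.7427, -0.0169,  0.17  ])]
ledge side [array([ 0.7245, -0.0658,  0.17  ]), array([ 0.7293, -0.4239,  0.17  ])]
tap top S [ 0.6745 -0.2532  0.282 ] D [ 0.6754 -0.2525  0.282 ]
spout tip [ 0.5511 -0.2543  0.243 ] [ 0.5589 -0.2464  0.243 ] (array([ 0.5558, -0.2499,  0.2496]), [np.float64(0.2410768045664812), np.float64(0.24107680456644875)])
0.65 [array([ 0.65  , -0.0488,  0.0199]), array([0.65  , 0.2572, 0.0115])]
0.66 [array([ 0.66  , -0.0425,  0.0401]), array([0.66  , 0.2579, 0.0319])]
0.67 [array([ 0.67  , -0.0362,  0.0603]), array([0.67  , 0.2585, 0.0523])]
0.68 [array([ 0.68  , -0.0299,  0.0806]), array([0.68  , 0.2591, 0.0727])]
0.69 [array([ 0.69  , -0.0235,  0.1008]), array([0.69  , 0.2598, 0.0931])]
```

```bash
python3 - <<'E'
from h import *
S=cam('scene');D=cam('side')
o=sensors.get_obs(); print(o['ee_pos'],'\n',T_tool(o)[:3,:3])
f=lambda *p:(p[0]/4.4+220-.4,p[1]/4.4+180-.4)
for x in (.715,.72,.725): print(x,plane(S,f(110,360),0,x),plane(S,f(515,518),0,x))
# cabinet: side view top corners and bottom
for n,p in dict(topfrontleft=(178,95),topfrontright=(243,107),bfr=(245,150),tbl=(228,74)).items(): print(n,[plane(D,p,2,z) for z in (0,.2,.25)])
print('scene cab',[plane(S,p,2,.2) for p in [(455,215),(435,265),(535,310),(545,238)]])
print('cab tri',tri([(D,(243,107)),(S,(435,262))]))
print('tumbler', plane(D,(260,229),2,0),plane(S,(314,227),2,0))
print('pump',plane(D,(262,150),2,0),tri([(D,(262,116)),(S,(430,275))]))
print('soap',plane(D,(234,205),2,.038))
E
```

```text
[0.1236 0.5358 0.2308] 
 [[-0.0002 -0.9744  0.2248]
 [-0.0009  0.2248  0.9744]
 [-1.      0.     -0.0009]]
0.715 [ 0.715  -0.0077  0.1514] [0.715  0.2614 0.1441]
0.72 [ 0.72   -0.0045  0.1616] [0.72   0.2617 0.1543]
0.725 [ 0.725  -0.0014  0.1717] [0.725  0.262  0.1645]
topfrontleft [array([0.3691, 0.9651, 0.    ]), array([0.328, 0.664, 0.2  ]), array([0.3178, 0.5887, 0.25  ])]
topfrontright [array([0.6117, 0.7653, 0.    ]), array([0.526 , 0.5009, 0.2   ]), array([0.5046, 0.4348, 0.25  ])]
bfr [array([0.5194, 0.4946, 0.    ]), array([0.4507, 0.28  , 0.2   ]), array([0.4336, 0.2264, 0.25  ])]
tbl [array([0.6373, 1.043 , 0.    ]), array([0.5469, 0.7275, 0.2   ]), array([0.5243, 0.6486, 0.25  ])]
scene cab [array([0.3655, 0.5001, 0.2   ]), array([0.5545, 0.4739, 0.2   ]), array([0.5866, 0.7194, 0.2   ]), array([0.3503, 0.7402, 0.2   ])]
cab tri (array([0.5313, 0.4825, 0.1998]), [np.float64(14.242135383675468), np.float64(14.242135383675494)])
tumbler [0.426  0.1022 0.    ] [0.4255 0.1059 0.    ]
pump [0.5822 0.468  0.    ] (array([0.5795, 0.4662, 0.1745]), [np.float64(7.5492431087747285), np.float64(7.549243108774683)])
soap [0.373 0.206 0.038]
```

Call:
{"fn": "carry_out", "kwargs": {"increments": [[-6.5, 0, 0, -50, 0, 0, 0], [-6.5, 0, 0, -50, 0, 0, 0], [0, 0, 0, 0, -48, -37, 0], [0, 0, 0, 0, -48, -37, 0], [0, 0, 0, 0, -48, -37, 0], [0, 0, 0, 0, -48, -37, 0], [0, 0, 0, 0, -48, -37, 0], [0, 0, 0, 0, -48, -37, 0], [0, 0, 0, 0, -48, -37, 0], [0, 0, 0, 0, -48, -37, 0], [0, 0, 0, 0, -48, -37, 0], [0, 0, 0, 0, 0, 0, 0]], "squeeze": 40}}

```text
time: 1.65
ee_pos: [0.5583, 0.2002, 0.3291]
tcp_rot: [119.8, 89.8, -150.5]
wrist_force: [0.2, 0.9, -0.3]
opening: -0.0
```

```bash
python3 - <<'E'
from h import *
o=sensors.get_obs(); print(o['q'],o['ee_pos'],'\n',T_tool(o)[:3,:3])
im=vision.camera('wrist'); cv2.imwrite('pics/w1.png',im[:,:,::-1]); np.save('w1.npy',T_tool(o))
E
```

```text
[ 19.7392  15.399   33.2491 108.0139  -0.0283  19.9959] [0.5583 0.2002 0.3291] 
 [[-0.0025 -1.      0.0045]
 [-0.0014  0.0045  1.    ]
 [-1.      0.0025 -0.0014]]
```

View pics/w1.png

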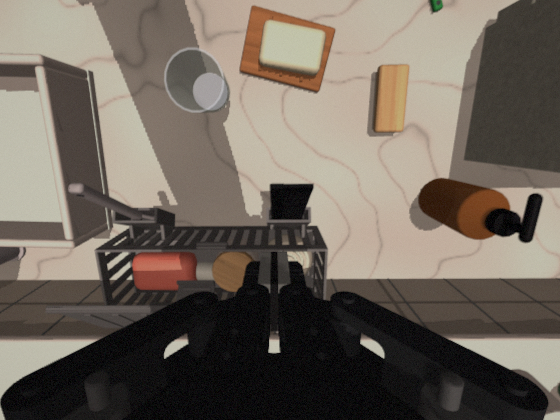

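```bash
python3 - <<'E'
from h import *
c=vision.calibration('wrist');W=(np.array(c['camera_matrix']),np.linalg.inv(np.load('w1.npy')@np.array(c['mount'])))
S=cam('scene');D=cam('side')
for p in [(100,249),(326,249)]: print('rim',plane(W,p,2,.15))
for p in [(118,228),(323,228)]: print('bot',plane(W,p,2,.06))
h=(76,189)
print('handle end',tri([(W,h),(S,(283.7,201.6)),(D,(300,185.5))]),tri([(W,h),(S,(283.7,201.6))]))
print('handle enters pocket ~', plane(W,(160,216),2,.14))
print('tumbler top',plane(W,(192,75),2,.095))
print('lid front -y',plane(W,(47,308),2,.23), plane(W,(150,308),2,.23))
im=cv2.imread('pics/w1.png')[170:340,30:360]
cv2.imwrite('pics/w1c.png',cv2.resize(im,None,fx=2.4,fy=2.4,interpolation=cv2.INTER_CUBIC))
E
```

```text
rim [ 0.6191 -0.0056  0.15  ]
rim [0.6202 0.261  0.15  ]
bot [ 0.622  -0.0311  0.06  ]
bot [0.6233 0.272  0.06  ]
handle end (array([0.5335, 0.0363, 0.2324]), [np.float64(0.7973184645696827), np.float64(2.00872709383986), np.float64(1.698037140086398)]) (array([0.5333, 0.0343, 0.2296]), [np.float64(0.2612207740817687), np.float64(0.26122077408167466)])
handle enters pocket ~ [0.5818 0.0656 0.14  ]
tumbler top [0.4219 0.1039 0.095 ]
lid front -y [ 0.6463 -0.0141  0.23  ] [0.6467 0.0829 0.23  ]
```

View pics/w1c.png

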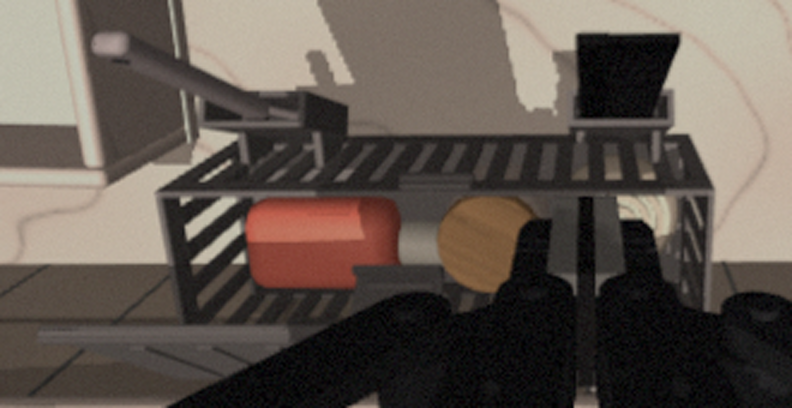

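Call:
{"fn": "carry_out", "kwargs": {"increments": [[0, 0, 0, 0, -56, -36, 0], [0, 0, 0, 0, -56, -36, 0], [0, 0, 0, 25, 0, 0, 0], [0, 0, 0, 25, 0, 0, 0], [0, 0, 0, 30, 2, 0, 0], [0, 0, 0, 20, 2, 0, 0], [0, 0, 0, 0, 0, 0, 0]]}}

```text
time: 2.58
ee_pos: [0.6555, 0.1364, 0.2303]
tcp_rot: [98.1, 89.9, -171.8]
wrist_force: [0.2, 0.2, 0.5]
opening: 0.0
```

Call:
{"fn": "carry_out", "kwargs": {"increments": [[0, 0, 0, -6, -12, -8, 0], [0, 0, 0, 6, 0, 0, 0], [0, 0, 0, 10, 3, 0, 0], [0, 0, 0, 10, 6, 0, 0], [0, 0, 0, 10, 6, 0, 0], [0, 0, 0, 8, 4, 0, 0], [0, 0, 0, 8, 3, 0, 0], [0, 0, 0, 0, 0, 0, 0]]}}

```text
time: 3.58
ee_pos: [0.6464, 0.1275, 0.1847]
tcp_rot: [101.3, 89.9, -168.7]
wrist_force: [-0.4, -0.6, 0.6]
opening: 0.0
```

```bash
python3 - <<'E'
from h import *
o=sensors.get_obs(); print(o['q'],o['ee_pos'],o['wrist_force'])
im=vision.camera('side')[100:260,250:410]; cv2.imwrite('pics/d1.png',cv2.resize(im[:,:,::-1],None,fx=3.7,fy=3.7,interpolation=cv2.INTER_CUBIC))
E
```

```text
[11.155  19.8346 22.3461 92.5658 -0.0001 11.1397] [0.6464 0.1275 0.1847] [-0.4249 -0.5523  0.5771]
```

View pics/d1.png

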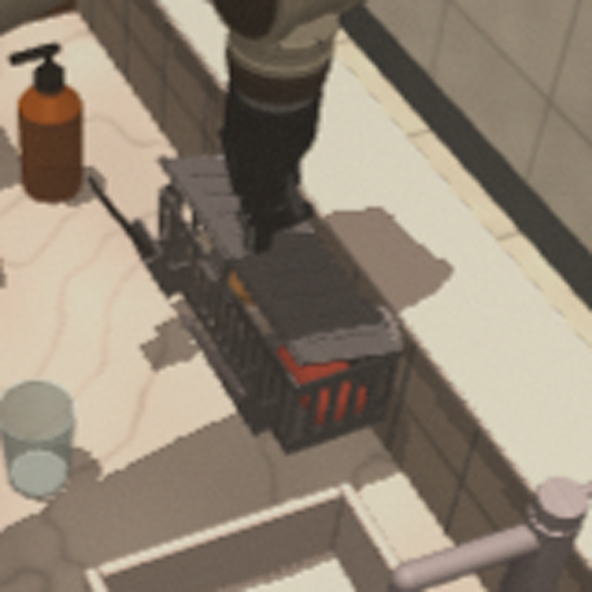

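Lid is coming down (about 0.3 rad, front edge near (255,260) in the crop). I continue down and forward, then press.

Call:
{"fn": "carry_out", "kwargs": {"increments": [[0, 0, 0, 8, 5, 0, 0], [0, 0, 0, 8, 4, 0, 0], [0, 0, 0, 6, 3, 0, 0], [0, 0, 0, 3, 0, 0, 0], [0, 0, 0, 0, 0, 0, 0]]}}

```text
time: 4.25
ee_pos: [0.6344, 0.1273, 0.1618]
tcp_rot: [-71.4, 89.9, 18.6]
wrist_force: [-4.4, -1.9, 11.2]
opening: -0.0
```

Call:
{"fn": "carry_out", "kwargs": {"increments": [[0, 0, 0, 2, 0, 0, 0], [0, 0, 0, 2, 0, 0, 0], [0, 0, 0, 0, 0, 0, 0]]}}

```text
time: 4.62
ee_pos: [0.6345, 0.1274, 0.1615]
tcp_rot: [-76.7, 89.7, 13.3]
wrist_force: [-10.9, -2.5, 31.3]
opening: -0.0002
```

Call:
{"fn": "carry_out", "kwargs": {"increments": [[0, 0, 0, -20, 0, 0, 0], [0, 0, 0, -50, 0, 0, 0], [0, 0, 0, -50, 30, 0, 0], [0, 0, 0, -20, 50, 0, 0], [0, 0, 0, 0, 50, 0, 0], [0, 0, 0, 0, 0, 0, 0]]}}

```text
time: 5.38
ee_pos: [0.5019, 0.1273, 0.2972]
tcp_rot: [-55.6, 90.0, 34.5]
wrist_force: [0.4, 0.2, 1.2]
opening: 0.0002
```

```bash
python3 - <<'E'
from h import *
o=sensors.get_obs(); print(o['q'],o['ee_pos'],o['wrist_force'])
im=vision.camera('side')[100:260,250:410]; cv2.imwrite('pics/d2.png',cv2.resize(im[:,:,::-1],None,fx=3.7,fy=3.7,interpolation=cv2.INTER_CUBIC))
o=sensors.get_obs();im=vision.camera('wrist'); cv2.imwrite('pics/w2.png',im[:,:,::-1]); np.save('w2.npy',T_tool(o))
E
```

```text
[ 14.2206   2.5503  14.97   102.391    0.0106  14.1672] [0.5019 0.1273 0.2972] [0.4238 0.1851 1.2391]
```

View pics/d2.png

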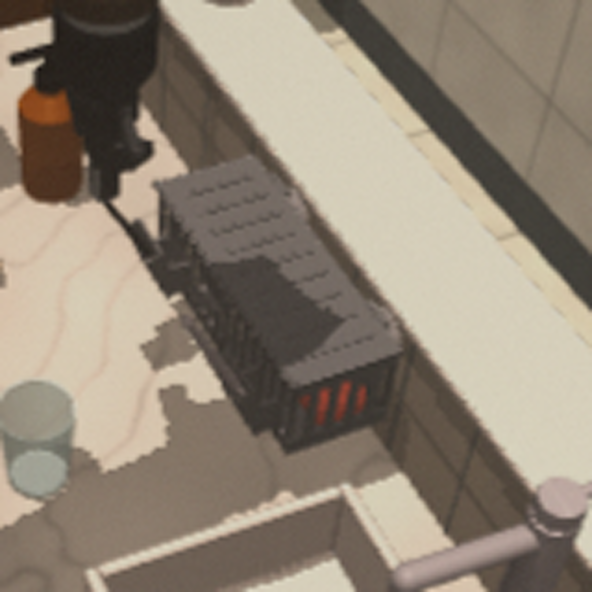

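View pics/w2.png

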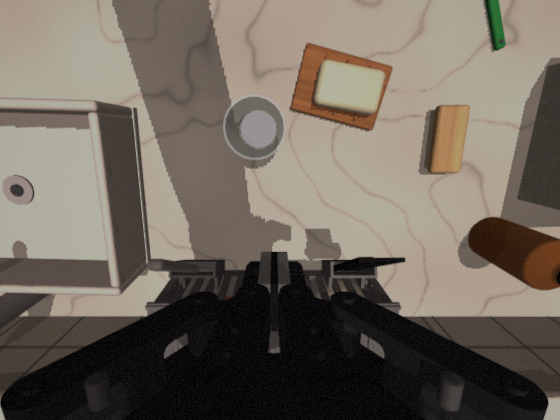

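Call:
{"fn": "carry_out", "kwargs": {"increments": [[0, 0, 0, 0, -23, -31, 60], [0, 0, 0, 0, -23, -31, 60], [0, 0, 0, 0, -22, -29, 60], [0, 0, 7.5, 0, 0, 0, 60], [0, 0, 7.5, 0, 0, 0, 60], [0, 0, 0, 0, 0, 0, 60], [0, 0, 0, 0, 0, 0, 60]]}}

```text
time: 6.35
ee_pos: [0.5734, 0.0363, 0.2958]
tcp_rot: [90.0, 75.1, -180.0]
wrist_force: [-0.5, 0.2, 0.6]
opening: 0.0515
```

```bash
python3 - <<'E'
from h import *
o=sensors.get_obs(); print(o['q'],o['ee_pos'],o['wrist_force'],'\n',T_tool(o)[:3,:3])
T=T_tool(o)
im=vision.camera('wrist'); cv2.imwrite('pics/w3.png',im[:,:,::-1]); np.save('w3.npy',T_tool(o))
for n,g in dict(pre=[.570,.0365,.243],final=[.551,.0365,.1706]).items(): print(n,T[:3,:3].T@(np.array(g)-T[:3,3])*1000)
W=cam('wrist',o); print('expect end',proj(W,[.5335,.0355,.231]),'mouth',proj(W,[.583,.038,.138]))
E
```

```text
[  3.2112  27.921   44.1343 121.0922   0.8239   3.105 ] [0.5734 0.0363 0.2958] [-0.4971  0.155   0.5591] 
 [[-0.2572 -0.9664  0.    ]
 [-0.      0.      1.    ]
 [-0.9664  0.2572 -0.    ]]
pre [ 51.9495 -10.2622   0.2244]
final [126.8006 -10.519    0.2263]
expect end [273.0299 198.2654] mouth [275.5793 248.5234]
```

View pics/w3.png

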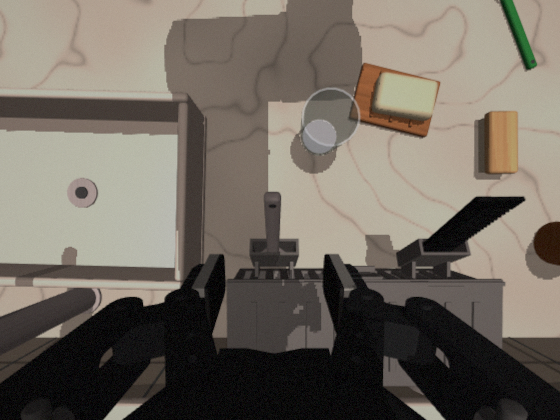

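```bash
python3 - <<'E'
from h import *
S=cam('scene'); a=plane(S,(204,145),2,.005);b=plane(S,(257,146),2,.005); print('counter steel length',np.linalg.norm(a-b))
im=cv2.imread('pics/w3.png')[170:290,210:340]; cv2.imwrite('pics/w3c.png',cv2.resize(im,None,fx=4.5,fy=4.5,interpolation=cv2.INTER_CUBIC))
E
```

```text
counter steel length 0.21450183774833367
```

View pics/w3c.png

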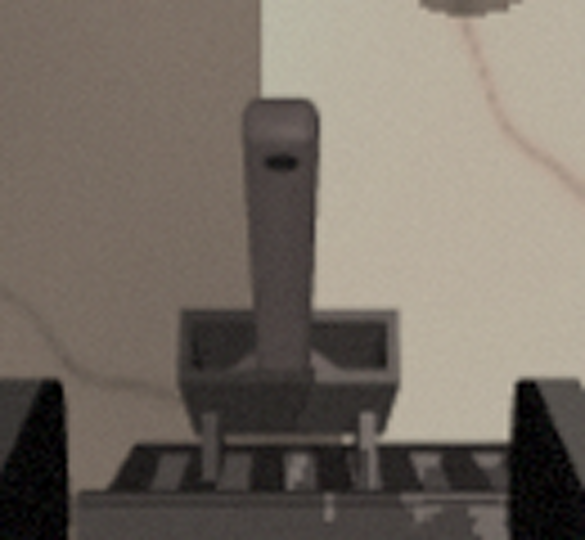

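Candidates: the green one at scene (408,215) is ruled out by colour. The steel one at scene (230,146) is about 214 mm long, so it is the larger one. The steel one in the right pocket at wrist (272,220) is the smaller and is the one meant; the crop shows its handle and the loop's shoulders in the pocket. Now I advance and grip it.

Call:
{"fn": "carry_out", "kwargs": {"increments": [[0, 0, 0, 30, -11, 0, 60], [0, 0, 0, 32, 0, 0, 60], [0, 0, 0, 32, 0, 0, 60], [0, 0, 0, 32, 0, 0, 60], [0, 0, 0, 0, 0, 0, 60], [0, 0, 0, 0, 0, 0, 0], [0, 0, 0, 0, 0, 0, 0], [0, 0, 0, 0, 0, 0, 0], [0, 0, 0, 0, 0, 0, 0], [0, 0, 0, 0, 0, 0, 0]], "squeeze": 40}}

```text
time: 7.65
ee_pos: [0.5515, 0.0366, 0.1735]
tcp_rot: [89.8, 75.1, 179.9]
wrist_force: [-0.8, 1.3, 8.3]
opening: 0.0122
```

```bash
python3 - <<'E'
from h import *
o=sensors.get_obs(); print(o['q'],o['ee_pos'],o['wrist_force'],o['opening'])
im=vision.camera('wrist')[150:400,140:420]; cv2.imwrite('pics/w4.png',cv2.resize(im[:,:,::-1],None,fx=2.3,fy=2.3,interpolation=cv2.INTER_CUBIC))
im=vision.camera('side')[120:260,250:410]; cv2.imwrite('pics/d4.png',cv2.resize(im[:,:,::-1],None,fx=3.7,fy=3.7,interpolation=cv2.INTER_CUBIC))
E
```

```text
[  3.339   19.9901  19.7213 104.5602   0.8913   3.2035] [0.5515 0.0366 0.1735] [-0.8008  1.3044  8.2911] 0.01219684803577341
```

View pics/w4.png

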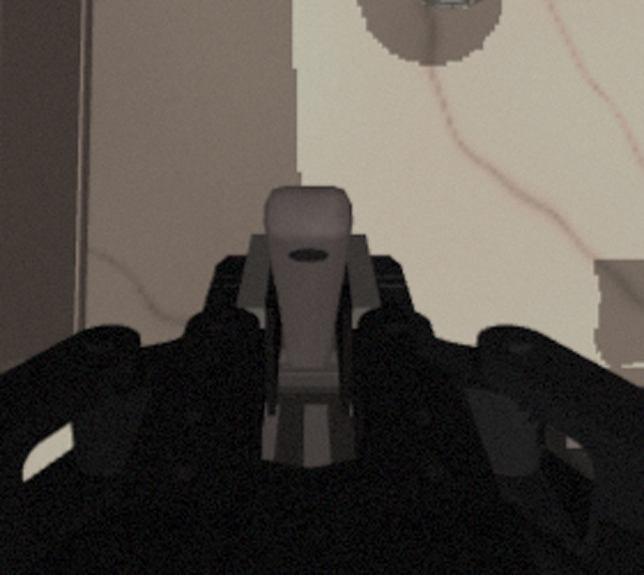

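View pics/d4.png

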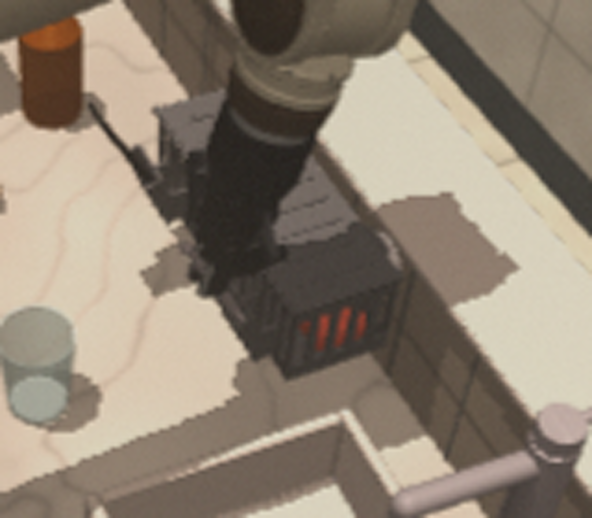

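Call:
{"fn": "carry_out", "kwargs": {"increments": [[0, 0, 0, 0, 0, 0, 0], [0, 0, 0, -8, 6, 0, 0], [0, 0, 0, -12, 9, 0, 0], [0, 0, 0, -12, 9, 0, 0], [0, 0, 0, -12, 9, 0, 0], [0, 0, 0, -14, 10.5, 0, 0], [0, 0, 0, -14, 10.5, 0, 0], [0, 0, 0, 0, 0, 0, 0], [0, 0, 0, 0, 0, 0, 0]], "squeeze": 60}}

```text
time: 8.88
ee_pos: [0.5175, 0.0364, 0.2549]
tcp_rot: [90.0, 75.0, -180.0]
wrist_force: [0.0, 0.4, -1.5]
opening: 0.012
```

```bash
python3 - <<'E'
from h import *
o=sensors.get_obs(); print(o['q'],o['ee_pos'],o['wrist_force'],o['opening'],'\n',T_tool(o)[:3,:3])
im=vision.camera('side')[100:280,210:410]; cv2.imwrite('pics/d5.png',cv2.resize(im[:,:,::-1],None,fx=3.3,fy=3.3,interpolation=cv2.INTER_CUBIC))
im=vision.camera('scene')[160:310,200:400]; cv2.imwrite('pics/s5.png',cv2.resize(im[:,:,::-1],None,fx=3.7,fy=3.7,interpolation=cv2.INTER_CUBIC))
E
```

```text
[  3.5219  16.714   24.6276 112.8973   0.9094   3.3963] [0.5175 0.0364 0.2549] [ 0.0142  0.3783 -1.4756] 0.011958296650534708 
 [[-0.259  -0.9659 -0.0001]
 [-0.     -0.0001  1.    ]
 [-0.9659  0.259  -0.    ]]
```

View pics/d5.png

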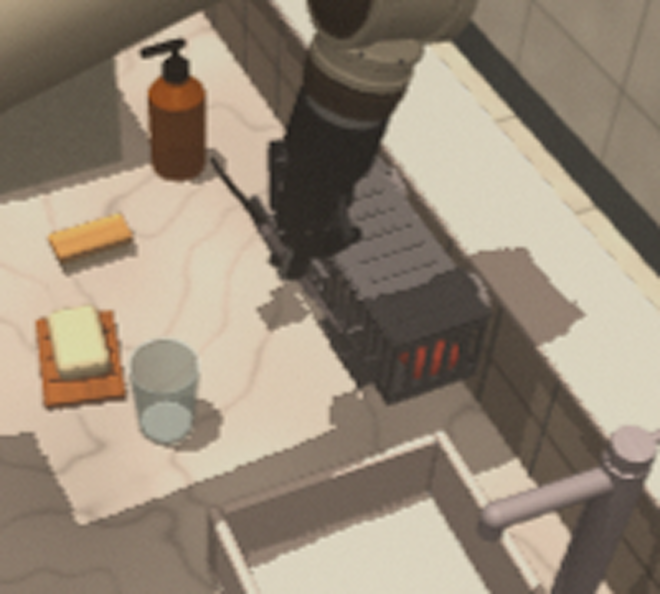

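View pics/s5.png

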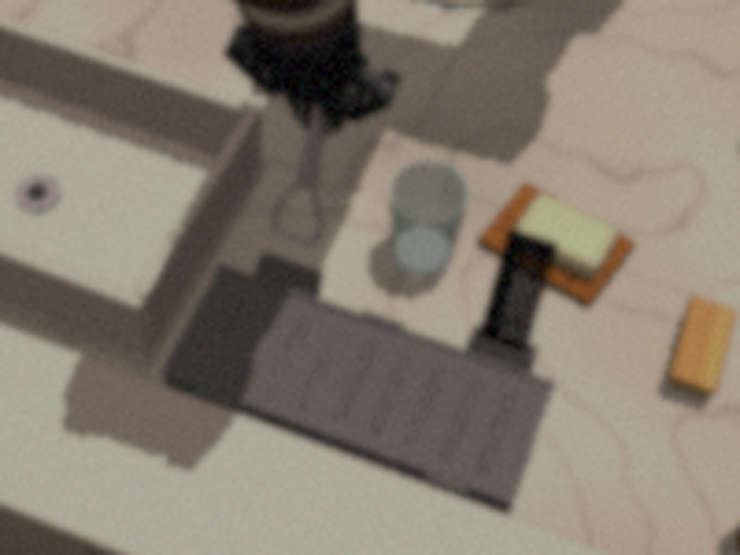

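Call:
{"fn": "carry_out", "kwargs": {"increments": [[0, 0, 0, -18, 20, 0, 0], [0, 0, 0, -18, 24, 0, 0], [0, 0, 0, -14, 24, 0, 0], [0, 0, -10, 0, 0, 0, 0], [0, 0, -10, 0, 0, 0, 0], [0, 0, -10, 0, 0, 0, 0], [0, 0, -10, 0, 0, 0, 0], [0, 0, -10, 0, 0, 0, 0], [0, 0, -10, 0, 0, 0, 0], [0, 0, 0, 0, 0, 0, 0]]}}

```text
time: 10.22
ee_pos: [0.4681, 0.0373, 0.3149]
tcp_rot: [-90.2, 45.8, -0.1]
wrist_force: [-0.6, -0.1, 0.3]
opening: 0.0116
```

```bash
python3 - <<'E'
from h import *
o=sensors.get_obs(); print(o['q'],o['ee_pos'],o['wrist_force'],o['opening'],'\n',T_tool(o)[:3,:3]); np.save('w6.npy',T_tool(o))
for n in ('side','scene'):
  im=vision.camera(n); cv2.imwrite(f'pics/{n}6.png',im[:,:,::-1])
im=vision.camera('wrist'); cv2.imwrite('pics/w6.png',im[:,:,::-1])
E
```

```text
[  7.9523 -48.4107 -31.6156  62.9061  -5.6071   5.6343] [0.4681 0.0373 0.3149] [-0.5569 -0.0886  0.3204] 0.011594185870192463 
 [[ 0.6968 -0.7172 -0.0002]
 [-0.0013 -0.0015  1.    ]
 [-0.7172 -0.6968 -0.002 ]]
```

View pics/side6.png

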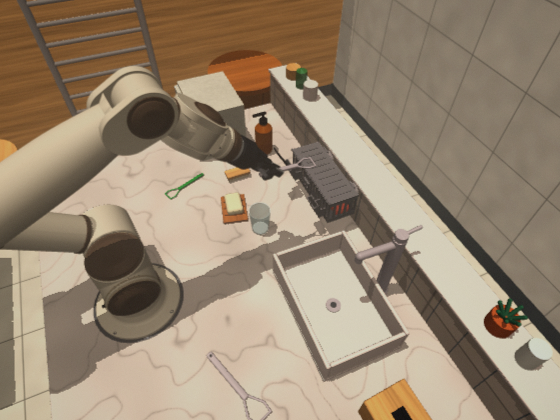

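View pics/scene6.png

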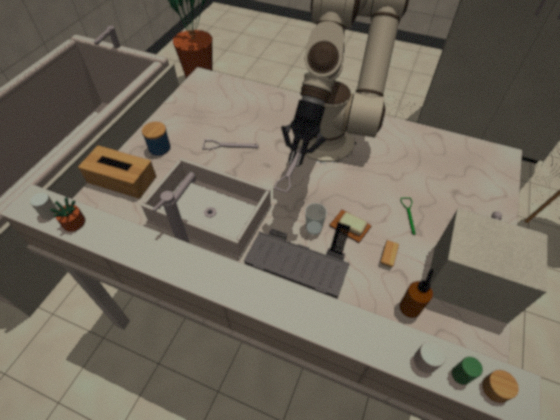

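View pics/w6.png

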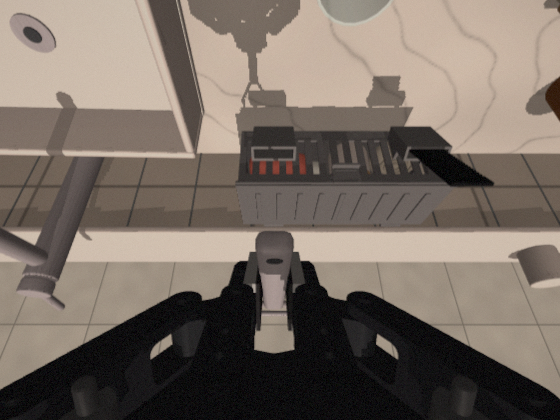

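```bash
python3 - <<'E'
from h import *
for n,b in dict(side=(110,200,230,340),scene=(120,210,240,330)).items():
  im=cv2.imread(f'pics/{n}6.png')[b[0]:b[1],b[2]:b[3]]; cv2.imwrite(f'pics/{n}6c.png',cv2.resize(im,None,fx=6,fy=6,interpolation=cv2.INTER_CUBIC))
E
```

```text
(no output)
```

View pics/side6c.png

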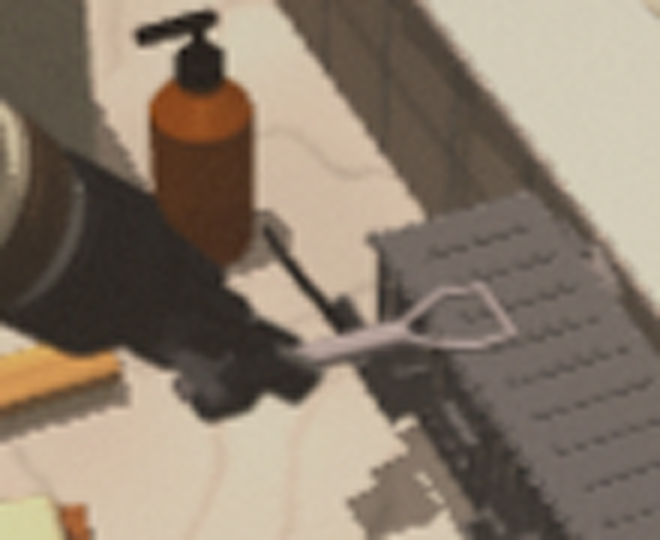

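View pics/scene6c.png

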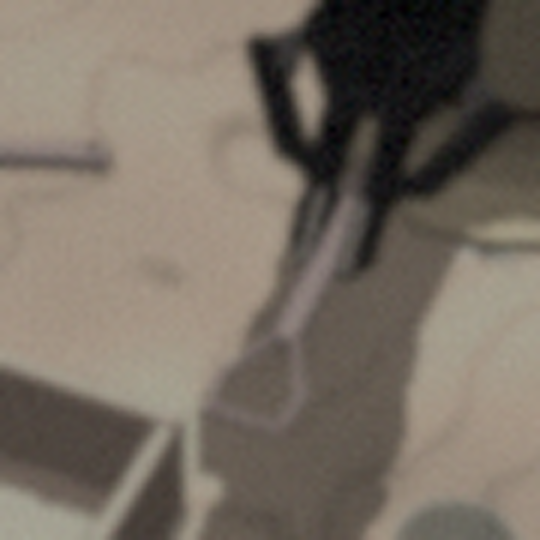

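```bash
python3 - <<'E'
from h import *
S=cam('scene');D=cam('side')
f=tri([(S,(280.8,189.6)),(D,(311.8,161.3))]);n=tri([(S,(287.6,175.1)),(D,(297.6,164.3))])
print('foot',f,'neck',n)
T=np.load('w6.npy'); g=T[:3,3]-.019*T[:3,0]; print('grip',g)
d=g-f[0]; print(np.linalg.norm(d), 'elev deg of h',np.degrees(np.arcsin(d[2]/np.linalg.norm(d))),'yaw',np.degrees(np.arctan2(-d[1],-d[0])))
d=n[0]-f[0]; print(np.linalg.norm(d),np.degrees(np.arcsin(d[2]/np.linalg.norm(d))))
lc=T[:3,:3].T@((f[0]+ (g-f[0])*22/np.linalg.norm(g-f[0]))-T[:3,3])*1000; print('loop centre in tool',lc)
E
```

```text
foot (array([0.5645, 0.0379, 0.3177]), [np.float64(0.08777744849471966), np.float64(0.0877774484947714)]) neck (array([0.5182, 0.0367, 0.3258]), [np.float64(1.8088692405286637), np.float64(1.8088692405286229)])
grip [0.4548 0.0373 0.3285]
0.11027249587862453 elev deg of h 5.667329331771713 yaw 0.2930456308644712
0.04705834888549536 9.909604782672766
loop centre in tool [-16747.9025  14117.0644   -111.7286]
```

Call:
{"fn": "carry_out", "kwargs": {"increments": [[0, 0, 0, 7, -7, -30, 0], [0, 0, 0, 7, -7, -35, 0], [0, 0, 0, 0, 0, -35, 0], [4.3, 4.2, 0, 0, 0, 0, 0], [4.3, 4.2, 0, 0, 0, 0, 0], [4.3, 4.2, 0, 0, 0, 0, 0], [4.3, 4.2, 0, 0, 0, 0, 0], [0, 0, 0, 0, 0, 0, 0]]}}

```text
time: 11.38
ee_pos: [0.4886, -0.0619, 0.3248]
tcp_rot: [-89.7, 45.2, -23.7]
wrist_force: [-0.3, 0.3, -1.1]
opening: 0.0116
```

```bash
python3 - <<'E'
from h import *
o=sensors.get_obs(); T=T_tool(o); print(o['time'],o['q'],o['ee_pos'],o['wrist_force'],o['opening'],'\n',T[:3,:3])
print('yaw',np.degrees(np.arctan2(T[1,0],T[0,0])))
for g in ([.463,-.095,.19],[.4915,-.2195,.175]): print(T[:3,:3].T@(np.array(g)-T[:3,3])*1000)
E
```

```text
11.375 [  3.538  -42.4351 -27.9118  63.0567 -18.825   20.3465] [ 0.4886 -0.0619  0.3248] [-0.2533  0.2763 -1.0796] 0.01158805388516028 
 [[ 0.6455 -0.6474  0.4052]
 [-0.2834  0.2897  0.9142]
 [-0.7093 -0.7049  0.0035]]
yaw -23.70288486583909
[ 88.4536 102.0645 -41.1007]
[ 152.7701   58.1201 -143.4226]
```

Call:
{"fn": "carry_out", "kwargs": {"increments": [[0, 0, 0, 18, 18, 0, 0], [0, 0, 0, 25, 25, 0, 0], [0, 0, 0, 25, 25, 0, 0], [0, 0, 0, 24, 24, 0, 0], [0, 0, 0, 15, -8, -35, 0], [0, 0, 0, 15, -8, -36, 0], [0, 0, 0, 15, -8, -36, 0], [0, 0, 0, 15, -9, -36, 0], [0, 0, 0, 0, 0, 0, 0], [0, 0, 0, 0, 0, 0, 0]]}}

```text
time: 12.62
ee_pos: [0.4894, -0.22, 0.1739]
tcp_rot: [-89.8, 45.2, -23.9]
wrist_force: [-0.3, 0.1, -0.5]
opening: 0.0117
```

```bash
python3 - <<'E'
from h import *
o=sensors.get_obs(); T=T_tool(o); print(o['time'],o['q'],o['ee_pos'],o['tcp_rot'],o['wrist_force'],o['opening'])
np.save('w7.npy',T)
for n in ('side','scene'):
  im=vision.camera(n); cv2.imwrite(f'pics/{n}7.png',im[:,:,::-1])
im=cv2.imread('pics/side7.png')[180:330,290:450]; cv2.imwrite('pics/side7c.png',cv2.resize(im,None,fx=4,fy=4,interpolation=cv2.INTER_CUBIC))
im=cv2.imread('pics/scene7.png')[120:260,120:280]; cv2.imwrite('pics/scene7c.png',cv2.resize(im,None,fx=4,fy=4,interpolation=cv2.INTER_CUBIC))
E
```

```text
12.625 [-24.3777 -42.8658 -45.6765  42.3985   0.3333  -0.1354] [ 0.4894 -0.22    0.1739] [-89.7997  45.2082 -23.9047] [-0.3327  0.0749 -0.5345] 0.011696930672848016
```

View pics/side7c.png

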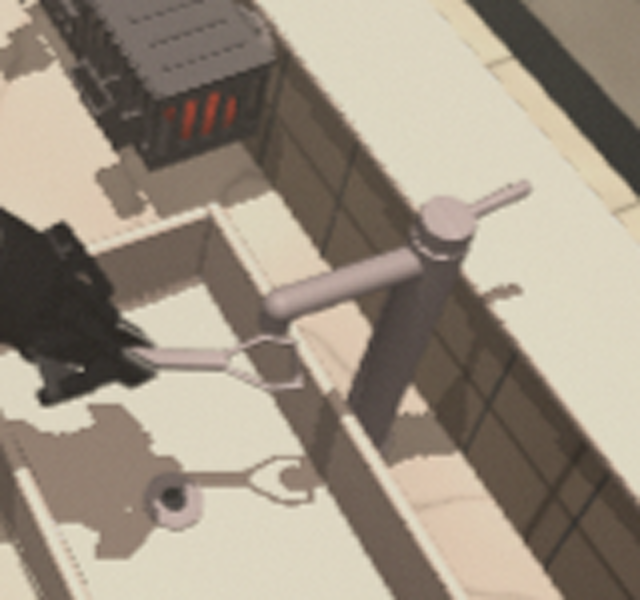

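View pics/scene7c.png

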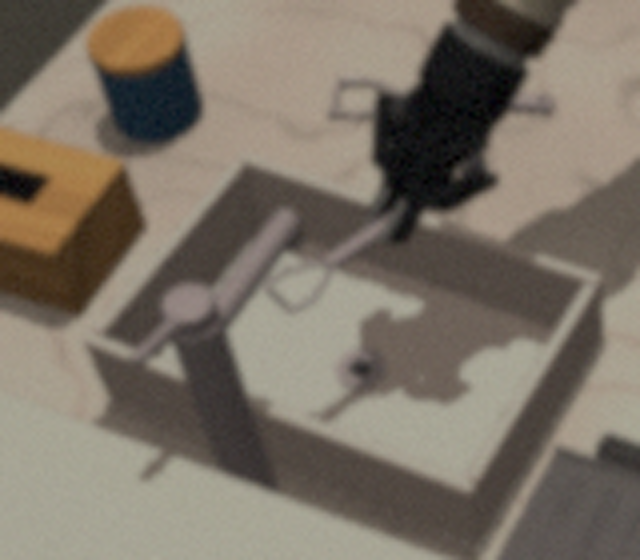

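View pics/side7.png

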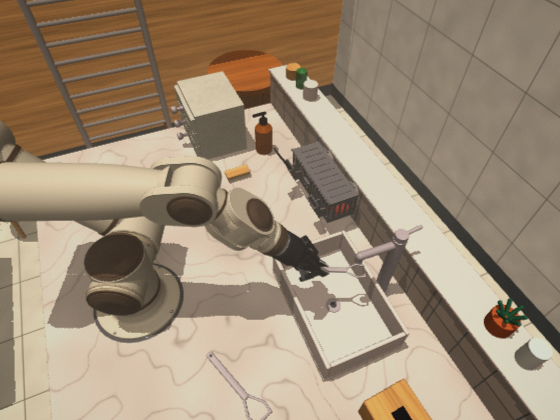

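```bash
python3 - <<'E'
from h import *
S=cam('scene');D=cam('side')
d=lambda u,v:(290+u/4-.4,180+v/4-.4); s=lambda u,v:(120+u/4-.4,120+v/4-.4)
f=tri([(S,s(281,298)),(D,d(299,363))]);n=tri([(S,s(325,267)),(D,d(228,362))]); c=tri([(S,s(301,284)),(D,d(266,363))])
T=np.load('w7.npy'); g=T[:3,3]-.019*T[:3,0]
print('foot',f,'neck',n,'centre',c,'grip',g)
h=g-f[0]; print(np.linalg.norm(h),'elev',np.degrees(np.arcsin(h[2]/np.linalg.norm(h)))); print('centre2',f[0]+h*.022/np.linalg.norm(h))
print('pred centre TCP+',T[:3,3]+.075*np.array([np.cos(np.radians(-23.9)),np.sin(np.radians(-23.9)),0])+[0,0,.005])
print('nozzle side',plane(D,d(275,326),2,.225))
print('spout axis S', plane(S,s(288,217),2,.25),plane(S,s(195,300),2,.25), 'tip D',plane(D,d(268,303),2,.243))
print('col base side',plane(D,d(370,440),2,0),'top',plane(D,d(446,218),2,.282),plane(S,s(188,303),2,.282))
print('proj of outlet guess',[ (proj(D,[x,-.25,.225])-[290,180])*4 for x in (.55,.56,.565)], [(proj(S,[x,-.25,.225])-[120,120])*4 for x in (.55,.56)])
E
```

```text
foot (array([ 0.5805, -0.2588,  0.1777]), [np.float64(1.4180470557183091), np.float64(1.4180470557182987)]) neck (array([ 0.5389, -0.2414,  0.1785]), [np.float64(0.6870970410042357), np.float64(0.6870970410041396)]) centre (array([ 0.5613, -0.251 ,  0.1776]), [np.float64(0.2010651244450313), np.float64(0.20106512444508393)]) grip [ 0.4772 -0.2146  0.1873]
0.11278736772267818 elev 4.904839557355544
centre2 [ 0.5603 -0.2502  0.1796]
pred centre TCP+ [ 0.558  -0.2504  0.1789]
nozzle side [ 0.5591 -0.2517  0.225 ]
spout axis S [ 0.5572 -0.2503  0.25  ] [ 0.652  -0.2703  0.25  ] tip D [ 0.5552 -0.244   0.243 ]
col base side [ 0.6806 -0.2595  0.    ] top [ 0.6717 -0.2534  0.282 ] [ 0.6761 -0.2523  0.282 ]
proj of outlet guess [array([259.6524, 327.1011]), array([273.2325, 321.7776]), array([279.9954, 319.1265])] [array([297.3167, 231.5985]), array([290.5674, 240.7421])]
```

Call:
{"fn": "carry_out", "kwargs": {"increments": [[0, 0, 0, 0, 0, 0, 0], [0, 0, 0, 0, 0, 0, 0], [0, 0, 0, 0, 0, 0, 0]]}}

```text
time: 13.1
ee_pos: [0.4897, -0.2193, 0.1729]
tcp_rot: [-89.8, 45.3, -23.9]
wrist_force: [0.1, -0.1, -0.1]
opening: 0.0115
```

```bash
python3 - <<'E'
from h import *
im=vision.camera('side')[120:250,260:400]; cv2.imwrite('pics/d8.png',cv2.resize(im[:,:,::-1],None,fx=4.5,fy=4.5,interpolation=cv2.INTER_CUBIC))
o=sensors.get_obs(); print(o['qd'],o['opening'],o['ee_pos'])
E
```

```text
[-0.2729  0.1491 -0.0871  0.0561 -0.0691 -0.0673] 0.011598128124712953 [ 0.4897 -0.2194  0.1728]
```

View pics/d8.png

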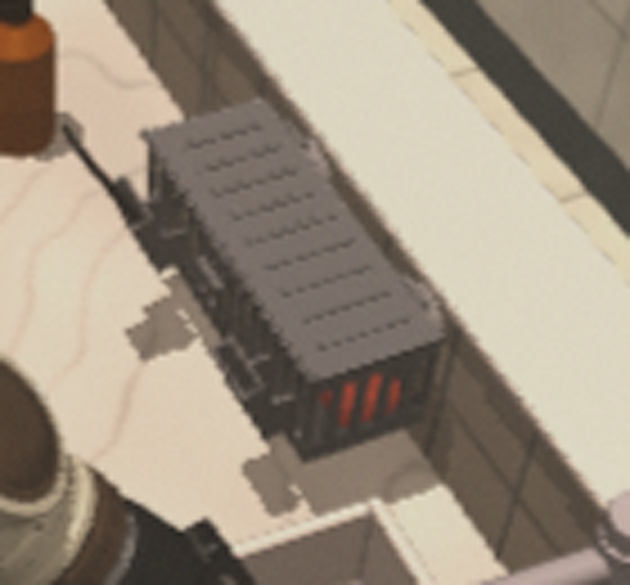

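The lid sits flat on the rim, the comb is still in its left pocket at (95,165), and the right pocket at (245,370) is empty. I'm handing in.

```bash
python3 -c "
from workcell import job_done
print(job_done())"
```

```text
the job is handed in; nothing more can be done
None
```

I handed the job in at about 13 s with the lid shut and the scraper held level under the tap. The hand-in reports no verdict, so what follows rests on my own checks.

- **Lid:** I swung it shut with the closed fingertips and pressed near its front edge. It stopped moving at 31 N, well over the 4 to 8 N the clip needs, and lay flush on the rim in every later picture. The hook itself I could not see, so that it is caught is inferred from the force and the flush lid. The contact height put the basket's underside at about 66 mm, against 60 to 62 mm from the images; both are within the 50 to 70 mm given.
- **Scraper:** I gripped the smaller steel one in the right pocket by its handle and drew it out along the pocket. I then turned it level and brought it under the spout. I left the green one and the 214 mm steel one on the counter alone.
- **Last measurements, from two views:**
  - The loop's centre is at (0.560, −0.250, 0.179) and the outlet at about (0.559, −0.252, 0.225). That is about 2 mm off sideways and 46 mm below.
  - The scraper is about 5° off level.
  - The fingers hold it at an opening of 11.6 mm, and the wrist force is about zero.
- **Surroundings:** The comb is still in its pocket, and nothing else looked moved in the last pictures.

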